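Crank the parts tub out, lid it, crank it to the hand-over mark

TASK

The blue parts tub stands partly under the hood of a hand-cranked slide: turn the red-handled crank until the tub is out clear of the hood, and stop there, well before the green mark. Put the grey lid on the tub and press it down past its spring catches until it sits fully home and level; only then crank on until the red pointer lines up with the white line on the green mark. Move the tub only with the crank, never by pushing it along, and leave the glue bottle, the carton and the screwdriver where they are.

Things in the scene. Friction and masses are not known exactly. Their poses are not given: they have to be found in the camera images.
- slide_base: Fixed transfer slide: aluminium base plate 160 x 480 x 15 mm on the table with rods and a screw along its y. Origin on the table, under the line along which the tub travels. +y points along the slide to the crank, z up, +x to the side with the mark. At the +y end a blue gearbox 75 x 75 mm, top 85 mm above the table. Position and yaw vary.
- crank_axis (a point): Point on the vertical axis of the crank, 135 mm above the table, over the middle of the gearbox (x 0, y +185 mm in the slide_base frame).
- crank_grip (a point): Grip point on the crank handle: an upright red round sleeve, 20 mm diameter, 50 mm from the crank axis, turning freely on its pin. It stands clear from 106 mm (just over the flat crank arm) to 164 mm above the table; this point is on its centre line at 135 mm. It swings in a level circle; nothing stands above it.
- crank (a joint): Crank angle in rad, growing clockwise seen from above. One full turn clockwise drives the tub 40 mm away from the crank (6.366 mm per rad); anticlockwise brings it back. About 0.15 N m (3 N at the handle) turns it; it stays where it is left. In all about two and a half to three and a half turns are needed.
- hood_edge (a point): Middle of the lower front edge of the hood, a fixed grey box with a yellow front bridging the slide: 50 mm along the slide, 175 mm wide, from 115 to 150 mm above the table, on two posts. This edge faces away from the crank (slide_base -y). The lid can be laid on once the tub is 14 mm or more beyond this edge, i.e. tub_rim at least 74 mm from it in slide_base -y.
- tub_rim (a point): Centre of the rim plane of the open blue tub, 105 mm above the table. The tub is bolted to the slide's carriage; axes parallel to slide_base. Outside 90 mm (x) by 120 mm (y), 60 mm high, wall 3 mm. On each long side two spring-loaded steel catch balls (12 mm, 35 mm either side of the middle) stand 4.5 mm out, centred 9 mm below the rim.
- lid: Loose grey lid, about 120 g, lying right way up on the table: plate 102 mm (x) by 132 mm (y), 4 mm thick; a 3 mm skirt all round reaches 14 mm below the plate, so it goes over the tub with 3 mm clearance a side. Origin: centre of the skirt's lower edge, z up. Fits either way round (yaw or yaw + pi). Fully home, the plate lies on the rim and the origin 14 mm below it.
- lid_bar (a point): Centre of the top of the lid's black grip bar: 16 mm wide (lid x), 60 mm long (lid y), from 18 to 54 mm above the lid's origin. Laid on loosely, the skirt catches on the balls: the lid stays 5 to 9 mm above home, often a little tilted. About 8 to 15 N straight down on the middle pushes it home, and it stays there; 20 N does no harm.
- pointer (a point): Tip of the red pointer bar sticking out of the carriage on the slide's +x side, at the middle of the tub's length (same y in the slide_base frame as tub_rim), 35 mm above the table. It may start under the hood.
- mark_line (a point): Middle of the white line on the green mark block (26 x 14 mm, top 35 mm above the table), fixed on the base plate's +x side, further along the slide towards slide_base -y. The tub is in place when pointer and line have the same y in the slide_base frame.
- glue: Small red glue bottle, 34 mm diameter, 110 mm high, standing; leave alone. Origin under its centre.
- carton: Small brown carton 80 x 60 x 50 mm; leave alone. Origin under its centre.
- screwdriver: Screwdriver lying on the table in front of the slide; leave alone. Origin on the table, under its middle.
Things that resemble listed ones, but are neither listed nor needed, are in the scene too. Of the things shaped like the lid, the grey one is meant.

How it is judged:
On the way, in this order (a step that is already met when the one before it is completed fails the run):
1. the lid is pressed fully home and level on the tub while the pointer is still more than 12 mm short of the mark's line (z of lid in the frame of tub_rim below -0.012 m and angle between lid's own z axis and vertical below 0.03 rad and horizontal distance between lid and tub_rim below 0.006 m and y of pointer in the frame of mark_line above 0.012 m), for 0.2 s.
2. the crank has brought the pointer to the mark's line (y of pointer in the frame of mark_line between -0.004 and 0.004 m), for 0.2 s.
At the end, for the whole second after the job is handed in: The lid is home on the tub (its plate within 2 mm of the rim, level within 0.03 rad, centred within 6 mm), the pointer is within 4 mm of the white line along the slide, and crank and lid are at rest (all of step 2 and z of lid in the frame of tub_rim below -0.012 m and angle between lid's own z axis and vertical below 0.03 rad and horizontal distance between lid and tub_rim below 0.006 m and velocity of joint crank between -0.05 and 0.05 rad/s and linear speed of lid below 0.01 m/s); the robot touches nothing.
It fails at once if the tub or its carriage is pushed directly (over 12 N by the robot) (contact force between any of the fingers, the arm and carriage above 12 N).
It fails at once if the tub is pushed along by its lid (the slide runs faster than 6 mm/s while the fingers touch the lid) (contact force between the fingers and lid above 0.5 N and (velocity of joint crank above 1 rad/s or velocity of joint crank below -1 rad/s)).
It fails at once if the glue bottle, the carton or the screwdriver is moved over 30 mm or the bottle tipped (distance of any of glue, carton, screwdriver from where it was at the start of the episode above 0.03 m or angle between glue's own z axis and vertical above 0.5 rad).
It also fails if it takes over 69 s, if anything falls off the work surface, if the arm or the gripper's body presses on something with over 40 N, if the wrist force passes 120 N, or if a joint passes its speed limit or range.

ROBOT

A 6-joint arm with a two-finger parallel gripper is mounted at the origin on the work surface. World frame = base frame: x ahead of the robot, y to its left, z up, the work surface at z = 0. Lengths are in m, angles in rad, forces in N, time in s.
With the tool pointing down it reaches from about 0.25 to 0.775 m from the base axis. Payload 4 kg.
Tool frame: the origin (TCP) lies between the finger pads; the fingertips stand ctrl.nose_length ahead of it and the grasp point (between the pads) lies 5 mm behind it (ctrl.nose_length is the distance from the TCP to the fingertips, in m); z points along the fingers, y is the direction in which the jaws open and shut (so a half turn about z gives the same grasp; the last joint's range is limited). The gripper opens to 94 mm and grips with 3 to 60 N. Pads are 16 mm wide; open, the fingers measure 119 mm over their backs; the gripper's body (75 mm by 177 mm) begins 78 mm behind the grasp point.
Start: joints at [1.104, 0.087, 1.371, -0, 1.684, -0.103], TCP at [0.196, 0.514, 0.22] pointing down, gripper open.
Joint ranges: [-3.1, 3.1], [-0.76, 2.03], [0.27, 2.55], [-1.08, 4.22], [0.17, 2.65], [-2.57, 2.57]. Speed limits (rad/s): [2.79, 2.79, 3.14, 3.14, 3.14, 3.14].

INTERFACE

Orientations are given as a rotation vector (axis times angle).
In Python, from rig import ctrl, effector, kin, vision, ticket, readout gives the robot as it stands. Calls block until the motion is done:
- ctrl.move_ptp(position, orientation): joint-space move of the TCP to a pose.
- ctrl.movel(position, rotation=None, velocity=0.15, force_limit=None): straight line of the TCP; rotation=None keeps the orientation; velocity is the mean speed in m/s. With force_limit (N) it stops when the force on the tool has changed by that much, and returns True; else False.
- ctrl.goto_joints(angles): joint-space move.
- effector.grip(opening): opening from 0.0 (shut) to 1.0 (fully open); the grip force is fixed at half the most; returns when the fingers have stopped.
- ctrl.hold(seconds).
- kin.solve_ik(position, orientation): joint angles nearest the present ones, or None.
- vision.get_image(name): name is "side" or "top"; returns (picture, depth): 480x640x3 uint8, red, green, blue; 480x640 float32, m along the optical axis (not along the pixel's ray), 0 where there is no reading.
- vision.camera_info(name): a dict with "vertical_fov" (degrees; the focal length in pixels is half the picture's height over the tangent of half this angle, whatever the lens; pixels are square), "cx", "cy" (the principal point, pixels), "R" (3x3) and "t" (3): a world point X has camera coordinates R X + t. Camera axes: x right, y down, z forward; pixel columns grow to the right and rows downward; lengths in m; the calibration is good to about 2 mm. A picture is of the moment at which its call begins. camera_info takes no time and is no camera call.
A pose or a line that the arm cannot do raises ctrl.IKError and nothing moves.
- ticket.close_job(): hands the job in, once; it reports no verdict.
Trained networks look in the newest picture that a camera, given by its name, has taken for a name from the list of things; names that differ only in an ending like _2 or _b are one class to them, and where a whole thing is asked for, a point or a joint stands for the part that bears it (a point fixed in the world has none). Each returns a list of dicts, best first, with "score" (0 to 1); they miss things now and then, are a little off and sometimes report something else, mostly with a low value. They report only what shows in the picture. A call takes as long as a camera call. They do not tell look-alikes from the thing itself.
- vision.spot_in(camera, target): "rect" ([left, top, right, bottom] in pixels, round what is visible of it).
- vision.cut_out(camera, target): "region" (480x640 bool, what is visible of it) and "rect" ([left, top, right, bottom] in pixels, round what is visible of it).
Readings, each from a call of its own:
- readout.get_time(): time.
- readout.get_q(): joint angles.
- readout.get_qvel(): joint speeds.
- readout.get_joint_efforts(): joint torques, N m.
- readout.get_tool_pos(): TCP position.
- readout.get_ee_rot(): TCP orientation.
- readout.get_force(): force on the tool from outside, world axes, zero at the start.
- readout.get_wrist_torque(): the same for the moment, N m.
- readout.get_grip_width(): opening from 0.0 (shut) to 1.0 (fully open).
Only numpy, scipy, OpenCV 4.12 (cv2) and the standard library are available. Lean on these libraries where they do the work, as an engineer would, in place of code of your own. Each camera call takes 0.05 s, during which the arm holds its last target. There are 200 camera calls.

## Working session

There is one attempt and no reset: what is moved stays moved. The work goes in short steps, each a Python script; the robot and the scene stay as the last script left them, time stands still between calls to the robot, and variables do not carry over. Pictures are saved under pics/ and viewed, about 8 in all and at most 12, crops included, and the job is handed in when it is done.

```bash
ls; mkdir -p pics; python3 - <<'E'
from rig import ctrl, effector, kin, vision, ticket, readout
import cv2,numpy as np
for n in("side","top"):
    im,d=vision.get_image(n); cv2.imwrite(f"pics/{n}0.png",im[:,:,::-1]); np.savez(f"pics/{n}0.npz",im=im,d=d)
    c=vision.camera_info(n); print(n,c)
    for t in("slide_base","crank_grip","tub_rim","lid","lid_bar","pointer","hood_edge","mark_line"):
        try: print(t,[(round(r["score"],2),[int(v) for v in r["rect"]]) for r in vision.spot_in(n,t)][:3])
        except Exception as e: print(t,e)
print(readout.get_time(),ctrl.nose_length,readout.get_ee_rot(),readout.get_tool_pos())
E
```

```text
pics
side {'vertical_fov': 42.55060125622252, 'cx': 328.0187374843707, 'cy': 247.1851546647179, 'R': array([[ 0.99041478, -0.13702158, -0.01742557],
       [-0.08859332, -0.5333861 , -0.84121965],
       [ 0.10597069,  0.83470016, -0.54041267]]), 't': array([-0.55160952,  0.13316909,  1.24260641])}
slide_base []
crank_grip [(0.71, [326, 187, 354, 217])]
tub_rim [(0.93, [318, 240, 383, 297]), (0.63, [307, 186, 436, 383])]
lid [(0.86, [232, 309, 299, 372]), (0.76, [418, 251, 498, 294]), (0.62, [213, 249, 282, 301])]
lid_bar [(0.67, [212, 250, 285, 299]), (0.65, [170, 202, 232, 244]), (0.57, [417, 255, 497, 297])]
pointer [(0.56, [317, 243, 379, 296])]
hood_edge [(0.62, [304, 188, 436, 386])]
mark_line [(0.43, [399, 307, 412, 323])]
top {'vertical_fov': 45.36830725894281, 'cx': 322.3138363140733, 'cy': 233.42699421053786, 'R': array([[-0.01044749, -0.99994059, -0.00311051],
       [-0.9819955 ,  0.01084665, -0.18859264],
       [ 0.18861518,  0.00108418, -0.98205048]]), 't': array([-0.0029982 ,  0.57236388,  1.35881158])}
slide_base [(0.96, [240, 171, 432, 257]), (0.71, [350, 276, 408, 320])]
crank_grip [(0.83, [246, 201, 276, 230])]
tub_rim [(0.66, [320, 196, 354, 246])]
lid [(0.94, [351, 273, 408, 318]), (0.94, [260, 281, 327, 339]), (0.86, [293, 110, 341, 168])]
lid_bar [(0.97, [288, 110, 342, 166]), (0.88, [261, 274, 328, 343]), (0.78, [160, 326, 225, 385])]
pointer [(0.8, [322, 197, 353, 246])]
hood_edge [(0.96, [240, 173, 428, 256]), (0.27, [350, 273, 411, 321])]
mark_line [(0.65, [371, 186, 380, 197]), (0.29, [240, 170, 433, 256])]
0.9 0.014 [5.68263520e-01 3.08976016e+00 1.77382014e-04] [0.19570676 0.51401786 0.21951342]
```

View pics/side0.png

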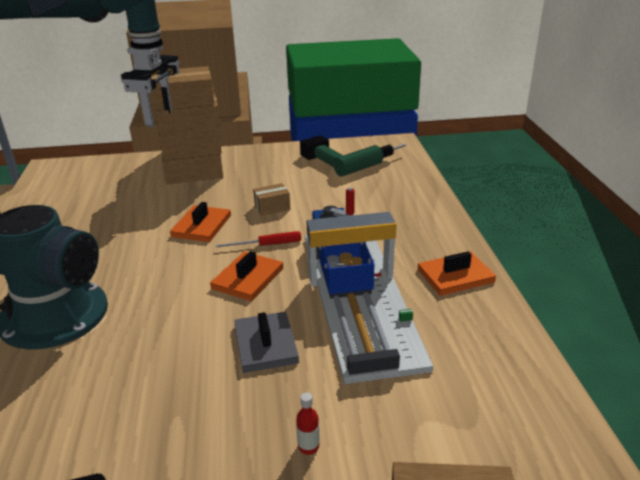

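View pics/top0.png

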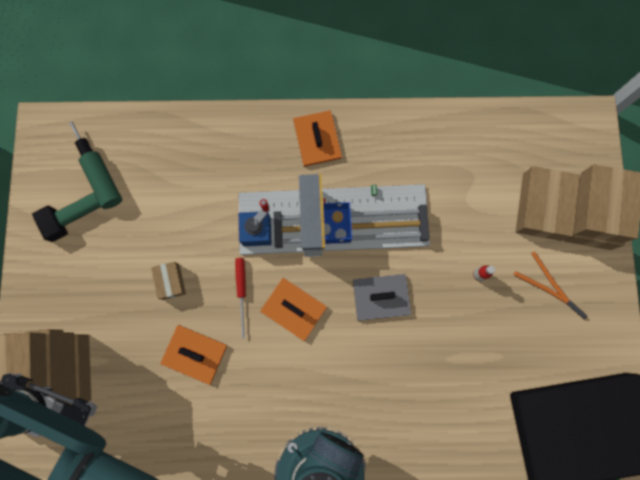

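```bash
cat > h.py <<'E'
from rig import ctrl, effector, kin, vision, ticket, readout
import cv2,numpy as np
from scipy.spatial.transform import Rotation as Ro
def cloud(n,im=None,d=None):
    if im is None: im,d=vision.get_image(n)
    c=vision.camera_info(n); f=240/np.tan(np.radians(c["vertical_fov"])/2)
    v,u=np.mgrid[:480,:640]
    P=np.stack([(u-c["cx"])/f*d,(v-c["cy"])/f*d,d],-1)
    W=(P-c["t"])@c["R"]; W[d==0]=np.nan
    return im,W,cv2.cvtColor(im,cv2.COLOR_RGB2HSV)
def rect(P): # centre, long-axis yaw, sizes of xy points
    (c,s,a)=cv2.minAreaRect((P[:,:2]*1000).astype(np.float32))
    b=cv2.boxPoints((c,s,a))/1000; e=[b[1]-b[0],b[2]-b[1]]; L=max(e,key=np.linalg.norm)
    return np.array(c)/1000, np.arctan2(L[1],L[0])%np.pi, sorted(s)
E
cat > m.py <<'E'
from h import *
for n in("top","side"):
    z=np.load(f"pics/{n}0.npz"); im,W,hsv=cloud(n,z["im"],z["d"])
    H,S,V=[hsv[...,i].astype(int) for i in range(3)]; Z=W[...,2]; r=lambda a:np.round(a,4)
    def box(l,t,rr,b): m=np.zeros((480,640),bool); m[t:b,l:rr]=1; return m
    B=dict(top=dict(lid=(345,265,415,325),slide=(232,165,438,262),),side=dict(lid=(225,300,305,380),slide=(300,180,436,390)))[n]
    sl=box(*B["slide"]); ld=box(*B["lid"])
    def rep(k,m):
        P=W[m&np.isfinite(Z)]
        if len(P)<4: print(n,k,len(P)); return
        c,y,s=rect(P); print(n,k,len(P),"med",r(np.median(P,0)),"mean",r(P.mean(0)),"rect",r(c),r(y),np.round(s,1),"z",r(np.percentile(P[:,2],[5,95])))
    rep("plate",sl&(Z>.008)&(Z<.022)&(S<60))
    rep("lid plate",ld&(Z>.010)&(Z<.026))
    rep("lid bar",ld&(Z>.040)&(Z<.07))
    rep("green",sl&(H>45)&(H<85)&(S>80)&(Z>.02))
    rep("grip",sl&((H<8)|(H>172))&(S>120)&(Z>.1))
    rep("griptop",sl&((H<8)|(H>172))&(S>100)&(Z>.155))
    rep("pointer",sl&((H<8)|(H>172))&(S>120)&(Z<.06))
    rep("rim",sl&(H>105)&(H<130)&(S>120)&(Z>.095)&(Z<.115))
    rep("gearbox",sl&(H>100)&(H<130)&(S>100)&(Z>.075)&(Z<.095))
    rep("hoodtop",sl&(Z>.14)&(Z<.157)&(S<70))
    rep("yellow",sl&(H>15)&(H<30)&(S>130)&(Z>.11))
E
python3 m.py
```

```text
top plate 5601 med [ 0.6464 -0.1023  0.0155] mean [ 0.6279 -0.0636  0.0155] rect [ 0.6123 -0.0376] 1.6142 [177.2 479.5] z [0.0105 0.0201]
top lid plate 2009 med [ 0.4155 -0.1524  0.0185] mean [ 0.4182 -0.1529  0.0184] rect [ 0.4075 -0.1462] 1.6556 [123.9 149.7] z [0.0135 0.0232]
top lid bar 172 med [ 0.4176 -0.1533  0.0544] mean [ 0.4182 -0.1531  0.0541] rect [ 0.4188 -0.1537] 1.6691 [16.  59.7] z [0.0476 0.0594]
top green 10 med [ 0.6831 -0.1362  0.0369] mean [ 0.6843 -0.1382  0.0366] rect [ 0.685 -0.137] 0.6792 [12.1 16.5] z [0.031  0.0411]
top grip 37 med [0.617  0.1227 0.154 ] mean [0.6177 0.1233 0.1514] rect [0.6188 0.1234] 1.9609 [ 6.7 12.7] z [0.1255 0.1685]
top griptop 21 med [0.6184 0.1235 0.1649] mean [0.6191 0.1243 0.1642] rect [0.6197 0.1246] 1.6306 [ 8.1 16. ] z [0.1572 0.1688]
top pointer 34 med [0.5144 0.1979 0.0255] mean [0.5226 0.1862 0.026 ] rect [0.5824 0.0945] 2.1522 [ 16.1 270.8] z [0.0202 0.0337]
top rim 98 med [ 0.5785 -0.0612  0.104 ] mean [ 0.5869 -0.0541  0.1036] rect [ 0.5923 -0.0465] 0.0254 [59.6 90.2] z [0.0969 0.1101]
top gearbox 640 med [0.5729 0.1482 0
[... 1147 characters left out ...]
5. 21.] z [0.1556 0.1647]
side pointer 19 med [ 0.6547 -0.0198  0.0351] mean [0.6059 0.0545 0.0289] rect [0.5871 0.0809] 2.1817 [ 10.6 258.2] z [0.0141 0.0368]
side rim 285 med [ 0.5883 -0.0809  0.1009] mean [ 0.5893 -0.0696  0.1006] rect [ 0.5909 -0.0446] 0.05 [84.5 89.3] z [0.096  0.1051]
side gearbox 633 med [ 0.5866 -0.0803  0.0836] mean [ 0.5886 -0.0333  0.0842] rect [0.5869 0.0504] 1.6005 [ 90.6 275.1] z [0.0758 0.0938]
side hoodtop 942 med [0.6052 0.0141 0.1484] mean [0.6055 0.014  0.1485] rect [0.6075 0.0142] 0.044 [ 47.7 175.8] z [0.1463 0.1506]
side yellow 1328 med [ 0.6066 -0.0151  0.1341] mean [ 0.607  -0.0149  0.1339] rect [ 0.6082 -0.0137] 3.1358 [ 19.4 174.6] z [0.1177 0.1486]
```

```bash
cat >> m.py <<'E'
    print("----",n)
    X,Y=W[...,0],W[...,1]
    rep("gearbox2",sl&(H>100)&(H<130)&(S>100)&(Z>.075)&(Z<.095)&(Y>.08))
    rep("hub>.095",sl&(Z>.098)&(Z<.2)&(Y>.07)&(S<90))
    rep("rim2",sl&(H>105)&(H<130)&(S>120)&(Z>.098)&(Z<.111)&(Y<.0))
    rep("tubfar",sl&(H>105)&(H<130)&(S>120)&(Z>.05)&(Z<.095)&(Y<-.06))
    rep("white",sl&(S<40)&(V>150)&(Z>.028)&(Z<.042)&(X>.66)&(Y<-.1)&(Y>-.18))
    m=sl&(Z>.14)&(Z<.157)&(Y<.06)
    P=W[m]; # hood yaw via PCA, lower-y edge
    u,s,v=np.linalg.svd(P[:,:2]-P[:,:2].mean(0),full_matrices=False); print("hood yaw",np.arctan(v[0,1]/v[0,0]),rect(P))
    m=sl&(Z>.008)&(Z<.02); P=W[m]; xs=[]
    for y in np.arange(-.25,.15,.02):
        q=P[abs(P[:,1]-y)<.006]
        if len(q)>5: xs.append((y,q[:,0].min(),q[:,0].max()))
    xs=np.array(xs); print(np.polyfit(xs[:,0],xs[:,1],1),np.polyfit(xs[:,0],xs[:,2],1)); print(np.round(xs[::3],4).tolist())
E
python3 m.py | sed -n '/----/,/^[a-z]* plate/p'
python3 - <<'E'
import cv2,numpy as np
a=cv2.imread('pics/top0.png')[165:265,232:440]; b=cv2.imread('pics/side0.png')[180:390,300:440]
a=cv2.resize(a,None,fx=3.8,fy=3.8,interpolation=3);cv2.imwrite('pics/c1.png',a)
E
```

```text
---- top
top gearbox2 558 med [0.5719 0.1587 0.0857] mean [0.578  0.1557 0.0856] rect [0.5837 0.1559] 1.5813 [72.4 73.6] z [0.0803 0.0905]
top hub>.095 299 med [0.5992 0.1457 0.1055] mean [0.6001 0.1447 0.1136] rect [0.6035 0.146 ] 2.5863 [32.5 76.4] z [0.1005 0.166 ]
top rim2 84 med [ 0.5741 -0.0612  0.1045] mean [ 0.5848 -0.0543  0.1042] rect [ 0.5923 -0.0468] 0.0163 [59.5 89.3] z [0.0988 0.1095]
top tubfar 112 med [ 0.5997 -0.0698  0.0585] mean [ 0.5996 -0.0692  0.0649] rect [ 0.5935 -0.0681] 0.0097 [14.9 89.4] z [0.0506 0.0886]
top white 0
hood yaw 0.033786339901742846 (array([0.60858801, 0.01586814]), np.float32(0.03527531), [53.472557067871094, 175.14013671875])
[-0.01299529  0.53100282] [0.02375897 0.73207987]
[[-0.25, 0.523, 0.7105], [-0.19, 0.511, 0.7091], [-0.13, 0.5414, 0.7558], [-0.07, 0.5391, 0.6979], [-0.01, 0.5367, 0.7162], [0.09, 0.5329, 0.7529]]
side plate 5691 med [ 0.6467 -0.1584  0.0136] mean [ 0.6285 -0.1436  0.0137] rect [ 0.6098 -0.044 ] 1.6071 [175.4 485. ] z [0.0108 0.0165]
---- side
side gearbox2 63 med [0.5563 0.1675 0.0834] mean [0.5575 0.1663 0.0832] rect [0.5763 0.1752] 0.4902 [32.4 71.3] z [0.0801 0.0861]
side hub>.095 168 med [0.5945 0.139  0.1022] mean [0.5956 0.1405 0.1057] rect [0.5982 0.1358] 2.2142 [34.1 73. ] z [0.0993 0.1631]
side rim2 216 med [ 0.5869 -0.0805  0.1021] mean [ 0.5876 -0.0685  0.1019] rect [ 0.5909 -0.0446] 0.05 [84.5 89.3] z [0.0984 0.1053]
side tubfar 873 med [ 0.5902 -0.0818  0.0731] mean [ 0.5906 -0.0814  0.073 ] rect [ 0.5916 -0.0742] 0.0085 [27.  90.9] z [0.0522 0.0929]
side white 0
hood yaw 0.02983900625991824 (array([0.60770789, 0.00880252]), np.float32(0.040720165), [58.843406677246094, 175.8353729248047])
[0.14956355 0.5589865 ] [0.05635341 0.72157208]
[[-0.25, 0.5441, 0.7036], [-0.19, 0.542, 0.7014], [-0.13, 0.5395, 0.6779], [-0.07, 0.5378, 0.698], [-0.01, 0.5208, 0.7869], [0.05, 0.5395, 0.6847], [0.11, 0.6656, 0.6908]]
```

View pics/c1.png

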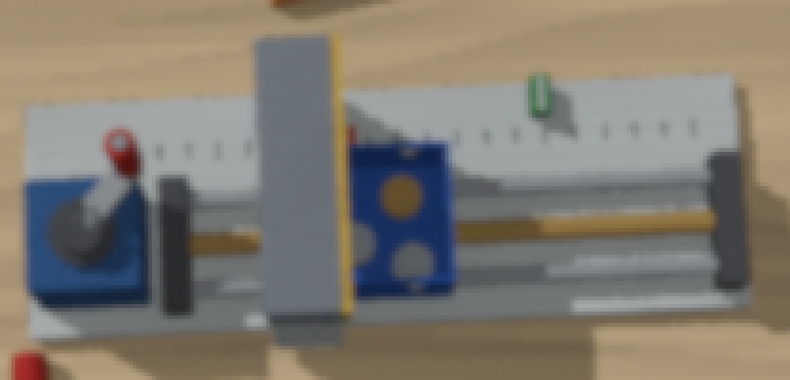

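```bash
cat >> h.py <<'E'
def down(psi): # tool down, jaw axis at world angle psi
    y=np.array([np.cos(psi),np.sin(psi),0]); z=np.array([0,0,-1.]); return Ro.from_matrix(np.stack([np.cross(y,z),y,z],1)).as_rotvec()
E
python3 - <<'E'
from h import *
for p,psi in(([.6197,.122,.25],np.pi/2),([.418,-.157,.15],.0985),([.59,-.1,.25],.035),([.418,-.157,.15],.0985+np.pi)):
    print(kin.solve_ik(p,down(psi)))
ctrl.move_ptp([.6205,.122,.22],down(np.pi/2)); effector.grip(.5)
print(ctrl.movel([.6205,.122,.132],velocity=.12,force_limit=8), readout.get_force())
effector.grip(0.0)
print(readout.get_grip_width(),readout.get_tool_pos(),readout.get_force(),readout.get_time())
E
```

```text
[ 1.04648827e-01  2.68726752e-01  1.10099571e+00 -4.44089210e-16
  1.77187019e+00 -1.46614750e+00]
[-4.86397163e-01 -1.21817720e-01  1.71454830e+00 -4.44089210e-16
  1.54886207e+00 -5.84897163e-01]
[-2.62620776e-01  1.92572865e-01  1.19247820e+00 -4.44089210e-16
  1.75654159e+00 -2.97620776e-01]
[-0.48639716 -0.12181772  1.7145483   0.          1.54886207  2.55669549]
False [ 0.31724894  0.47024319 -0.19997164]
0.20629520598021472 [0.62065093 0.1227342  0.13254258] [-0.09336831  2.64209241  2.16606762] 5.2667
```

```bash
cat >> h.py <<'E'
from scipy.optimize import least_squares
def fitc(P,r=.05):
    P=np.array(P)[:,:2]; s=least_squares(lambda c:np.hypot(*(P-c).T)-r,P.mean(0)); return s.x,np.abs(s.fun).max()
def turn(c,ang,z=.132,vel=.12,step=np.radians(20)):
    p=readout.get_tool_pos(); a0=np.arctan2(p[1]-c[1],p[0]-c[0]); n=max(1,int(np.ceil(abs(ang)/step))); L=[]
    for k in range(1,n+1):
        a=a0-ang*k/n; ctrl.movel([c[0]+.05*np.cos(a),c[1]+.05*np.sin(a),z],velocity=vel)
        L.append(np.r_[readout.get_tool_pos(),readout.get_force()])
    return np.array(L)
E
python3 - <<'E'
from h import *
c=np.array([.5837,.1545])
L=[]
for i in range(4):
    l=turn(c,np.radians(60)); L.append(l); print(np.round(l[:,3:],1).tolist(),fitc(np.vstack(L)))
    if np.abs(l[:,3:]).max()>40: break
np.save("L.npy",np.vstack(L)); print(np.round(np.vstack(L)[:,:3],4).tolist(),readout.get_grip_width(),readout.get_time())
E
```

```text
[[-3.3, 3.4, 3.8], [-2.1, 2.6, 5.0], [-0.5, 1.3, 5.4]] (array([0.58223662, 0.15456334]), np.float64(1.048178666146482e-05))
[[-1.5, -1.1, 6.2], [-2.9, -2.2, 6.8], [-5.9, -1.6, 8.8]] (array([0.5822691 , 0.15457253]), np.float64(1.9576970754074663e-05))
[[-5.8, -0.5, 8.7], [-5.6, 2.5, 7.5], [-3.0, 3.5, 6.5]] (array([0.58225545, 0.15457956]), np.float64(2.4451134368434768e-05))
[[-0.1, 2.6, 6.3], [0.3, 0.5, 6.0], [1.2, -0.8, 5.3]] (array([0.58225103, 0.15460293]), np.float64(5.702557421600335e-05))
[[0.6074, 0.1114, 0.1325], [0.5916, 0.1055, 0.1325], [0.5747, 0.1051, 0.1325], [0.5585, 0.1106, 0.1325], [0.5447, 0.1216, 0.1325], [0.5355, 0.137, 0.1325], [0.5323, 0.1545, 0.1325], [0.5356, 0.1726, 0.1325], [0.5451, 0.1881, 0.1325], [0.5602, 0.1996, 0.1325], [0.5773, 0.2044, 0.1326], [0.5948, 0.203, 0.1325]] 0.2078804937635325 8.775
```

```bash
python3 - <<'E'
from h import *
c=np.array([.58225,.1546])
l=turn(c,np.radians(480),vel=.15,step=np.radians(24)); print(np.abs(l[:,3:]).max(0),fitc(l),l[-1,:3])
effector.grip(.5); p=readout.get_tool_pos(); ctrl.movel([p[0],p[1],.22],velocity=.2)
ctrl.move_ptp([.418,-.155,.15],down(.0985)); print(readout.get_time())
im,d=vision.get_image("top");np.savez("pics/top1.npz",im=im,d=d)
cv2.imwrite("pics/top1.png",cv2.resize(im[160:330,232:440,::-1],None,fx=3.5,fy=3.5,interpolation=3))
im,d=vision.get_image("side");np.savez("pics/side1.npz",im=im,d=d)
cv2.imwrite("pics/side1.png",cv2.resize(im[180:390,200:450,::-1],None,fx=2.8,fy=2.8,interpolation=3))
E
cat > m2.py <<'E'
from h import *
import sys
for n in("top","side"):
    z=np.load(f"pics/{n}{sys.argv[1]}.npz"); im,W,hsv=cloud(n,z["im"],z["d"])
    H,S,V=[hsv[...,i].astype(int) for i in range(3)]; X,Y,Z=np.moveaxis(W,2,0)
    sl=(X>.5)&(X<.72)&(Y>-.29)&(Y<.04)
    def rep(k,m):
        P=W[m]
        if len(P)<4: print(n,k,len(P)); return
        c,y,s=rect(P); q=np.argwhere(m); print(n,k,len(P),"mean",np.round(P.mean(0),4),"rect",np.round(c,4),round(float(y),3),np.round(s,1),"px",q.mean(0)[::-1].round(1))
    rep("rim",sl&(H>105)&(H<130)&(S>110)&(Z>.098)&(Z<.111))
    rep("red",sl&((H<8)|(H>172))&(S>110)&(Z>.022)&(Z<.05)&(X>.63))
    rep("green",sl&(H>45)&(H<85)&(S>70)&(Z>.02))
    rep("greentop",sl&(H>45)&(H<85)&(S>70)&(Z>.031))
    rep("yellow",sl&(H>15)&(H<30)&(S>130)&(Z>.11))
    rep("plate",sl&(X<.57)&(Z>.1))
E
python3 m2.py 1
```

```text
[3.4752126  3.0440209  8.50752519] (array([0.58217327, 0.15462127]), np.float64(5.4746961059684573e-05)) [0.61737905 0.11905525 0.1324971 ]
17.1417
top rim 197 mean [ 0.5871 -0.0933  0.1046] rect [ 0.5943 -0.0978] 1.612 [ 89.4 119.4] px [357.6 223. ]
top red 0
top green 15 mean [ 0.6851 -0.1396  0.0345] rect [ 0.6868 -0.1413] 3.102 [10.9 20.2] px [373.4 190.6]
top greentop 13 mean [ 0.6857 -0.1393  0.0353] rect [ 0.6868 -0.1411] 3.105 [10.5 20.3] px [373.3 190.3]
top yellow 56 mean [ 0.6049 -0.0082  0.1505] rect [ 0.608  -0.0085] 0.034 [  2.8 171.6] px [321.6 211.9]
top plate 712 mean [ 0.5425 -0.0118  0.1466] rect [ 0.5349 -0.0688] 1.562 [ 68.8 217.6] px [323.6 238.7]
side rim 438 mean [ 0.5921 -0.111   0.102 ] rect [ 0.5937 -0.1024] 1.603 [ 90.2 127.3] px [353.8 276.6]
side red 12 mean [ 0.6616 -0.1005  0.0349] rect [ 0.6612 -0.1007] 2.63 [ 6.4 10.2] px [387.5 297.5]
side green 93 mean [ 0.6853 -0.1516  0.0284] rect [ 0.6855 -0.1509] 0.11 [10.2 23.1] px [405.5 315.2]
side greentop 36 mean [ 0.6866 -0.1506  0.0331] rect [ 0.6863 -0.1508] 0.138 [ 9.7 21.2] px [406.1 312.8]
side yellow 1348 mean [ 0.6061 -0.0149  0.1336] rect [ 0.6086 -0.0138] 0.036 [ 17.3 174.9] px [352.3 234.6]
side plate 990 mean [ 0.54   -0.0405  0.1501] rect [ 0.535  -0.0749] 1.565 [ 69.2 222.2] px [320.6 237. ]
```

View pics/top1.png

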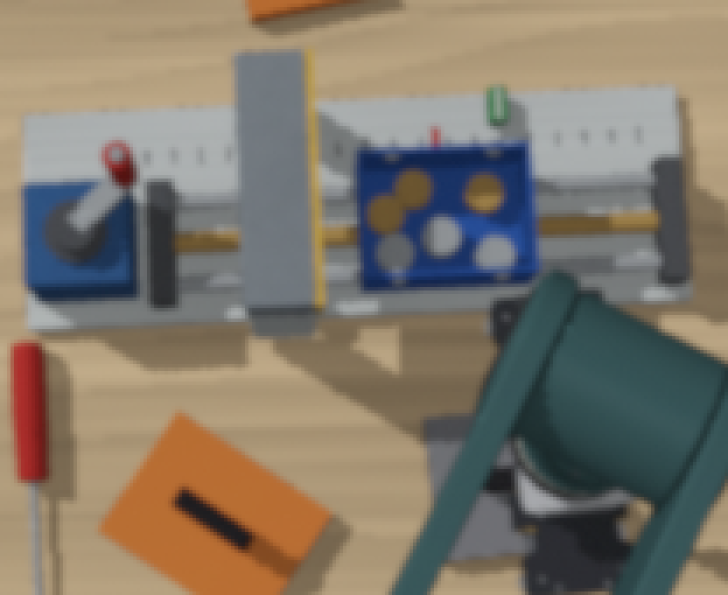

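View pics/side1.png

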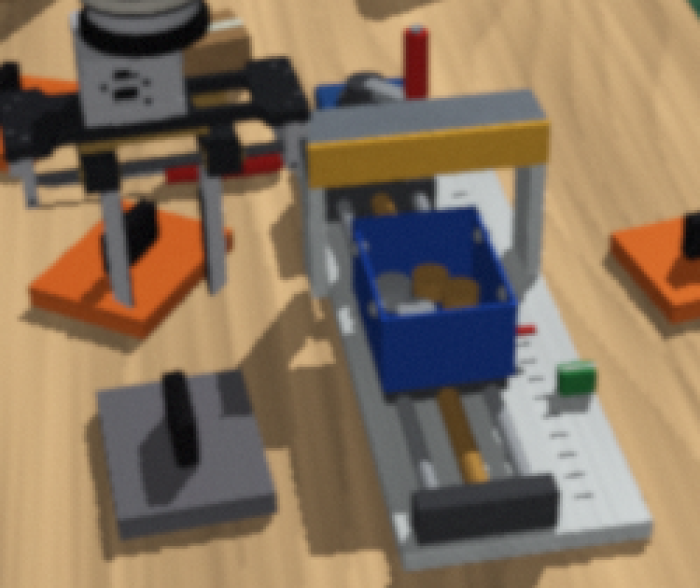

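```bash
python3 - <<'E'
from h import *
p=[.4175,-.155]
ctrl.movel([*p,.15],down(.1)); print(ctrl.movel([*p,.037],velocity=.1,force_limit=8))
effector.grip(0.0); print(readout.get_grip_width(),readout.get_tool_pos(),readout.get_force())
ctrl.movel([*p,.20],velocity=.15); print(readout.get_force(),readout.get_grip_width())
ctrl.movel([.593,-.099,.20],down(.039),velocity=.15)
ctrl.movel([.593,-.099,.165],velocity=.1); ctrl.hold(.2)
print(readout.get_tool_pos(),readout.get_force(),readout.get_time())
for n in("top","side"):
    im,d=vision.get_image(n);np.savez(f"pics/{n}2.npz",im=im,d=d)
    im,W,_=cloud(n,im,d); X,Y,Z=np.moveaxis(W,2,0)
    m=(Z>.138)&(Z<.154)&(Y<-.02)&(Y>-.19)&(X>.52)&(X<.67)
    P=W[m]; print(n,len(P),P.mean(0),P.min(0),P.max(0),rect(P))
    cv2.imwrite(f"pics/{n}2.png",im[...,::-1])
a=cv2.imread("pics/top2.png")[140:300,260:440];b=cv2.imread("pics/side2.png")[190:350,290:450]
cv2.imwrite("pics/c2.png",cv2.resize(np.hstack([a,b]),None,fx=2.3,fy=2.3,interpolation=3))
E
```

```text
False
0.1662071611139136 [ 0.41758804 -0.15503281  0.03713228] [ 0.01664404  0.72595716 -0.18375584]
[-0.31040374  0.33550874 -2.65550049] 0.16975001318104738
[ 0.59351127 -0.09913856  0.16613481] [-0.39763368  0.87635765 -1.91657144] 22.6667
top 644 [ 0.58472494 -0.07564716  0.14719385] [ 0.54071432 -0.16257923  0.13888954] [ 0.64314623 -0.03370254  0.15378657] (array([ 0.58902991, -0.09814085]), np.float32(1.5112247), [103.8766098022461, 124.01704406738281])
side 1935 [ 0.5901241  -0.11939456  0.14514363] [ 0.52307565 -0.17351926  0.13801324] [ 0.64641094 -0.02021645  0.15383244] (array([ 0.5851759, -0.0952973]), np.float32(1.6109234), [118.26179504394531, 154.08901977539062])
```

View pics/c2.png

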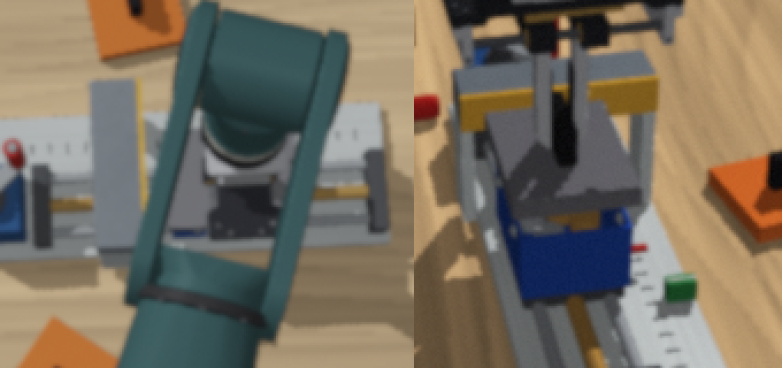

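```bash
cat > e.py <<'E'
from h import *
from scipy.ndimage import map_coordinates
c=vision.camera_info("side"); f=240/np.tan(np.radians(c["vertical_fov"])/2)
def prof(im,cen,yaw,a,b,z,name,dz=0):
    # edge named in local frame; offsets t outward
    e1=np.array([np.cos(yaw),np.sin(yaw)]); e2=np.array([-e1[1],e1[0]]); t=np.arange(-.012,.0121,.0005)
    s=np.linspace(-.75,.75,60) if name!="F" else np.r_[np.linspace(-.85,-.3,30),np.linspace(.3,.85,30)]
    if name=="L": n,o,l,tt=-e1,a/2,b/2,e2
    if name=="R": n,o,l,tt=e1,a/2,b/2,e2
    if name=="F": n,o,l,tt=-e2,b/2,a/2,e1
    if name in"LR": s=np.linspace(-.85,.2,60)
    Q=np.array(cen)+(o+t)[:,None,None]*n+(s*l)[None,:,None]*tt
    W=np.concatenate([Q,np.full(Q.shape[:2]+(1,),z)],-1); C=W@c["R"].T+c["t"]
    u=C[...,0]/C[...,2]*f+c["cx"]; v=C[...,1]/C[...,2]*f+c["cy"]
    p=np.stack([map_coordinates(im[...,k].astype(float),[v,u],order=1).mean(1) for k in range(3)],1)
    g=np.linalg.norm(np.gradient(p,axis=0),axis=1); i=np.argsort(-g)[:3]
    pk=[j for j in range(1,len(t)-1) if g[j]>=g[j-1] and g[j]>g[j+1]]; pk=sorted(pk,key=lambda j:-g[j])[:3]
    return [(round(t[j]*1000,1),round(g[j],1)) for j in pk]
i1=np.load("pics/side1.npz")["im"]; i2=np.load("pics/side2.npz")["im"]
for nm in"LRF": print("tub rim",nm,prof(i1,(.593,-.099),.039,.09,.12,.105,nm))
print("tub bottomF",prof(i1,(.593,-.099),.039,.09,.12,.045,"F"))
p=(.5935,-.0991)
for nm in"LRF": print("lid top",nm,prof(i2,p,.039,.102,.132,.147,nm), "skirt bottom",prof(i2,p,.039,.102,.132,.129,nm))
E
python3 e.py
```

```text
tub rim L [(np.float64(0.5), np.float64(7.8)), (np.float64(-4.0), np.float64(5.6)), (np.float64(-10.5), np.float64(0.3))]
tub rim R [(np.float64(-1.5), np.float64(14.0)), (np.float64(-9.5), np.float64(1.3)), (np.float64(7.0), np.float64(0.5))]
tub rim F [(np.float64(1.5), np.float64(5.0)), (np.float64(-9.5), np.float64(3.3))]
tub bottomF [(np.float64(4.5), np.float64(4.0)), (np.float64(-6.0), np.float64(0.2)), (np.float64(-11.0), np.float64(0.1))]
lid top L [(np.float64(1.5), np.float64(7.0)), (np.float64(5.5), np.float64(5.8)), (np.float64(9.5), np.float64(1.2))] skirt bottom [(np.float64(8.5), np.float64(6.3)), (np.float64(-3.0), np.float64(4.6)), (np.float64(1.5), np.float64(3.5))]
lid top R [(np.float64(-2.5), np.float64(4.9)), (np.float64(6.0), np.float64(2.8)), (np.float64(2.0), np.float64(2.3))] skirt bottom [(np.float64(2.5), np.float64(2.1)), (np.float64(8.0), np.float64(0.8)), (np.float64(-6.0), np.float64(0.3))]
lid top F [(np.float64(5.0), np.float64(2.8)), (np.float64(-5.0), np.float64(0.3)), (np.float64(-8.5), np.float64(0.1))] skirt bottom [(np.float64(5.0), np.float64(1.0)), (np.float64(7.0), np.float64(1.0)), (np.float64(10.0), np.float64(0.9))]
```

```bash
python3 - <<'E'
from h import *
def loc(W,c,yaw): 
    e1=np.array([np.cos(yaw),np.sin(yaw)]); e2=np.array([-e1[1],e1[0]]); D=W[...,:2]-c; return D@e1,D@e2,W[...,2]
for k,c,h,zs,w in((1,(.593,-.099),.06,[(.05,.06),(.06,.07),(.07,.08),(.08,.09),(.09,.1)],.035),(2,(.5935,-.0991),.066,[(.129,.133),(.133,.137),(.137,.141)],.04)):
    z=np.load(f"pics/side{k}.npz"); im,W,_=cloud("side",z["im"],z["d"]); x,y,Z=loc(W,c,.039)
    for a,b in zs:
        m=(abs(x)<w)&(y<-h+.02)&(y>-h-.02)&(Z>a-.0017)&(Z<b-.0017); q=y[m]+h; print(k,a,m.sum(),np.round(1000*np.percentile(q,[10,25,50,75,90]),1))
E
python3 - <<'E'
import cv2,numpy as np
a=cv2.imread('pics/side1.png')[200:420,330:540]
b=cv2.imread('pics/side2.png')[220:330,310:400]
cv2.imwrite('pics/c3.png',np.hstack([cv2.resize(a,(380,400)),cv2.resize(b,(400,400),interpolation=cv2.INTER_NEAREST)]))
E
```

```text
1 0.05 158 [-5.3 -4.4 -3.3 -2.1 -1.3]
1 0.06 163 [-5.9 -4.7 -3.5 -2.3 -1.4]
1 0.07 151 [-5.7 -4.5 -3.5 -2.3 -1.5]
1 0.08 169 [-5.9 -4.9 -3.8 -2.6 -1.6]
1 0.09 166 [-5.7 -4.7 -3.6 -2.7 -1.4]
2 0.129 66 [-4.  -3.3 -2.4 -1.4 -0.1]
2 0.133 81 [-5.4 -4.1 -2.9 -2.4 -1.1]
2 0.137 80 [-5.  -4.3 -3.1 -2.2 -1.2]
```

View pics/c3.png

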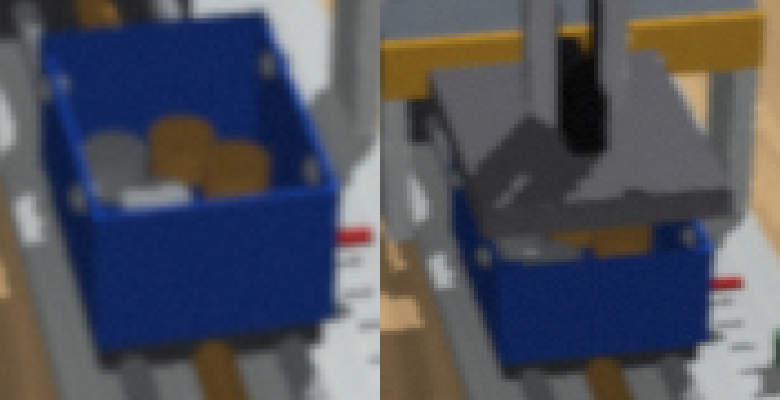

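```bash
python3 - <<'E'
from h import *
p=(.5935,-.099)
s=lambda t:print(t,np.round(readout.get_tool_pos(),4),np.round(readout.get_force(),1),round(readout.get_time(),1),round(readout.get_grip_width(),3))
print(ctrl.movel([*p,.145],velocity=.06,force_limit=6)); s("a")
print(ctrl.movel([*p,.1275],velocity=.03,force_limit=6)); s("touch")
E
```

```text
False
a [ 0.5931 -0.0989  0.1441] [-0.4  0.5 -1.9] 23.2 0.171
True
touch [ 0.594  -0.0992  0.1339] [ 1.6 -0.7 -1.6] 23.7 0.168
```

```bash
python3 - <<'E'
from h import *
p=(.594,-.0992)
s=lambda t:print(t,np.round(readout.get_tool_pos(),4),np.round(readout.get_force(),1),round(readout.get_time(),1),round(readout.get_grip_width(),3))
print(ctrl.movel([*p,.1255],velocity=.02,force_limit=19)); s("press")
E
```

```text
False
press [ 0.5946 -0.0993  0.1281] [-0.6 -0.1  8.7] 24.2 0.165
```

```bash
python3 - <<'E'
from h import *
s=lambda t:print(t,np.round(readout.get_tool_pos(),4),np.round(readout.get_force(),1),round(readout.get_time(),1),round(readout.get_grip_width(),3))
p=readout.get_tool_pos()
print(ctrl.movel([p[0],p[1],.1235],velocity=.02,force_limit=14)); s("press"); ctrl.hold(.3); s("hold")
ctrl.movel([p[0],p[1],.1275],velocity=.05); s("relax")
effector.grip(.35); s("open")
ctrl.movel([p[0],p[1],.185],velocity=.12); s("up")
ctrl.move_ptp([.617,.119,.22],down(np.pi/2)); s("crank")
for n in("top","side"):
    im,d=vision.get_image(n);np.savez(f"pics/{n}3.npz",im=im,d=d); cv2.imwrite(f"pics/{n}3.png",im[...,::-1])
    im,W,hsv=cloud(n,im,d); X,Y,Z=np.moveaxis(W,2,0)
    m=(Z>.100)&(Z<.118)&(Y<-.025)&(Y>-.19)&(X>.52)&(X<.67)&(hsv[...,1]<100)
    P=W[m]; A=np.c_[P[:,:2]-P[:,:2].mean(0),np.ones(len(P))]; k=np.linalg.lstsq(A,P[:,2],rcond=None)[0]
    print(n,len(P),"plane",k,rect(P))
a=cv2.imread("pics/top3.png")[150:270,230:440];b=cv2.imread("pics/side3.png")[190:350,290:450]
cv2.imwrite("pics/c4.png",np.hstack([cv2.resize(a,(420,240),interpolation=3),cv2.resize(b,(360,360),interpolation=3)[60:300]]))
E
python3 m2.py 3
```

```text
False
press [ 0.5946 -0.0993  0.1281] [-5.5  1.4 15.7] 24.5 0.169
hold [ 0.5946 -0.0993  0.1281] [-5.5  0.8 15.5] 24.8 0.17
relax [ 0.5947 -0.0992  0.1281] [-1.1  0.3  6.1] 25.0 0.17
open [ 0.5944 -0.0992  0.127 ] [0.  0.2 1.2] 25.5 0.348
up [ 0.5944 -0.0992  0.1846] [-0.4  0.3 -0.2] 26.2 0.354
crank [0.6167 0.1184 0.2189] [0.4 0.4 0.4] 27.2 0.351
top 2129 plane [0.00204231 0.00133878 0.1095501 ] (array([ 0.59552197, -0.09800644]), np.float32(1.6095718), [103.74327850341797, 132.20703125])
side 2112 plane [0.00376186 0.00706386 0.10741298] (array([ 0.59432214, -0.10271371]), np.float32(1.6087669), [103.11486053466797, 141.4585723876953])
top rim 0
top red 0
top green 14 mean [ 0.6844 -0.1399  0.034 ] rect [ 0.6845 -0.1412] 3.11 [10.6 18.7] px [373.5 190.9]
top greentop 12 mean [ 0.6846 -0.1405  0.0349] rect [ 0.6845 -0.1412] 3.11 [10.6 18.7] px [373.8 190.8]
top yellow 42 mean [ 0.6126 -0.0079  0.1496] rect [ 0.6092 -0.0085] 0.033 [  2.8 169.5] px [321.5 208.7]
top plate 1191 mean [ 0.5499 -0.0446  0.1272] rect [ 0.545  -0.0626] 1.572 [ 49.9 204.9] px [337.2 236.8]
side rim 0
side red 12 mean [ 0.6612 -0.102   0.0361] rect [ 0.6614 -0.1026] 0.02 [7.9 9.8] px [387.5 297.5]
side green 91 mean [ 0.6838 -0.1513  0.0313] rect [ 0.643  -0.1449] 2.997 [ 11.8 110.8] px [404.6 313.9]
side greentop 39 mean [ 0.6803 -0.1499  0.0384] rect [ 0.643  -0.1445] 2.997 [ 11.  110.8] px [402.8 310.7]
side yellow 1355 mean [ 0.606  -0.0148  0.1336] rect [ 0.6087 -0.0133] 0.033 [ 16.3 175.6] px [352.3 234.6]
side plate 1417 mean [ 0.5488 -0.0526  0.1236] rect [ 0.5456 -0.0693] 1.582 [ 50.2 212.1] px [326.7 252.4]
```

View pics/c4.png

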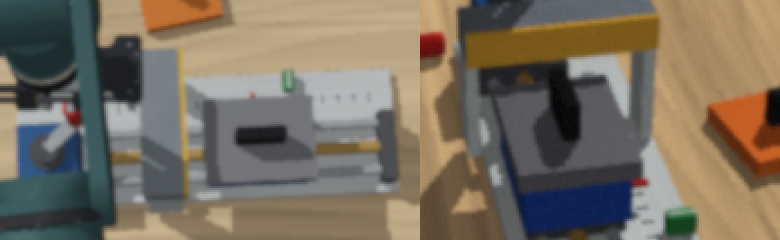

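```bash
cat > g.py <<'E'
from h import *
def onplane(n,u,v,z):
    c=vision.camera_info(n); f=240/np.tan(np.radians(c["vertical_fov"])/2)
    o=-c["R"].T@c["t"]; d=c["R"].T@np.array([(u-c["cx"])/f,(v-c["cy"])/f,1]); return (o+d*(z-o[2])/d[2])[:2]
def gap(im,n,yaw=.039):
    I=im.astype(float); R,G,B=np.moveaxis(I,2,0); v,u=np.mgrid[:480,:640]; out=[]
    bx=dict(top=((335,392,180,206),(362,385,180,202)),side=((375,425,285,330),(395,420,300,328)))[n]
    for w,(l,r,t,b),th in((R-np.maximum(G,B),bx[0],25),(G-(R+B)/2,bx[1],12)):
        m=np.zeros_like(w); m[t:b,l:r]=np.where(w[t:b,l:r]>th,w[t:b,l:r],0)
        if m.sum()==0: out.append(None); continue
        uu,vv=(m*u).sum()/m.sum(),(m*v).sum()/m.sum(); P=onplane(n,uu,vv,.035); out.append(P); print(n,"px",round(uu,1),round(vv,1),(m>0).sum(),np.round(P,4))
    if all(o is not None for o in out):
        D=out[0]-out[1]; g=-np.sin(yaw)*D[0]+np.cos(yaw)*D[1]; print(n,"gap mm",round(g*1000,1)); return g
E
python3 - <<'E'
from g import *
for k in(1,3):
    for n in("top","side"): gap(np.load(f"pics/{n}{k}.npz")["im"],n)
a=np.load("pics/top1.npz")["im"][178:204,345:385]; b=np.load("pics/side1.npz")["im"][284:330,375:425]
cv2.imwrite("pics/c5.png",np.hstack([cv2.resize(a,(400,260),interpolation=0),cv2.resize(b,(400,368),interpolation=0)[:260]])[...,::-1]) if 0 else cv2.imwrite("pics/c5.png",np.hstack([cv2.copyMakeBorder(cv2.resize(a,(400,260),interpolation=0),0,108,0,0,0),cv2.resize(b,(400,368),interpolation=0)])[...,::-1])
E
```

```text
top px 356.0 198.3 13 [ 0.6654 -0.0951]
top px 373.5 189.6 74 [ 0.6875 -0.14  ]
top gap mm 45.8
side px 413.2 301.8 766 [ 0.7077 -0.122 ]
side px 405.7 314.6 181 [ 0.6838 -0.158 ]
side gap mm 35.1
top px 356.0 197.3 7 [ 0.668  -0.0951]
top px 373.5 189.7 73 [ 0.6874 -0.14  ]
top gap mm 45.6
side px 413.2 301.8 762 [ 0.7077 -0.122 ]
side px 405.7 314.6 177 [ 0.6838 -0.1579]
side gap mm 34.9
```

View pics/c5.png

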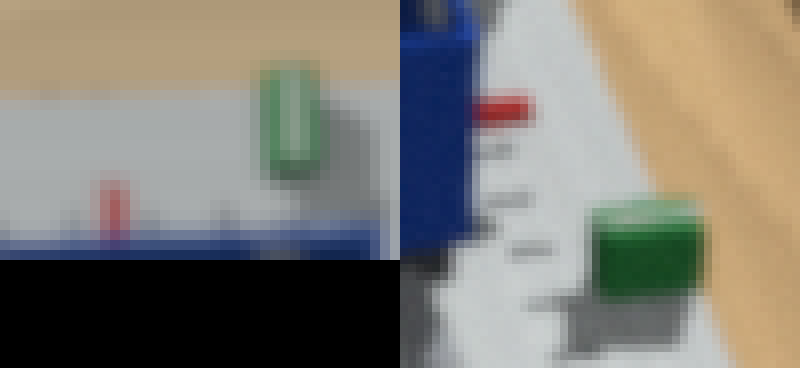

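```bash
python3 - <<'E'
from g import *
print([onplane("side",*q,.035) for q in((387.5,297.0),(405.1,310.1))])
effector.grip(.5); ctrl.movel([.6174,.1191,.22]); print(ctrl.movel([.6174,.1191,.132],velocity=.15,force_limit=8))
effector.grip(0.0); print(readout.get_grip_width())
c=np.array([.58225,.1546]); l=turn(c,np.radians(297),vel=.15,step=np.radians(24)); print(np.abs(l[:,3:]).max(0),l[-1,:3],readout.get_time())
T=[]
for n in("top","side"):
    im=np.mean([vision.get_image(n)[0] for _ in range(4)],0); gap(im,n); T.append(im.astype(np.uint8))
a=T[0][178:204,345:385]; b=T[1][284:330,375:425]
cv2.imwrite("pics/c6.png",np.hstack([cv2.copyMakeBorder(cv2.resize(a,(400,260),interpolation=0),0,108,0,0,0),cv2.resize(b,(400,368),interpolation=0)])[...,::-1])
E
```

```text
[array([ 0.66188599, -0.09899724]), array([ 0.68604005, -0.14449443])]
False
0.2078491958333546
[3.58878406 2.564653   7.5569567 ] [0.63063213 0.16875633 0.13259304] 33.0083
top px 369.0 196.7 7 [ 0.6691 -0.1281]
top px 373.5 189.7 74 [ 0.6875 -0.14  ]
top gap mm 12.7
side px 413.7 302.5 763 [ 0.7082 -0.1242]
side px 405.7 314.6 180 [ 0.6838 -0.1579]
side gap mm 32.8
```

View pics/c6.png

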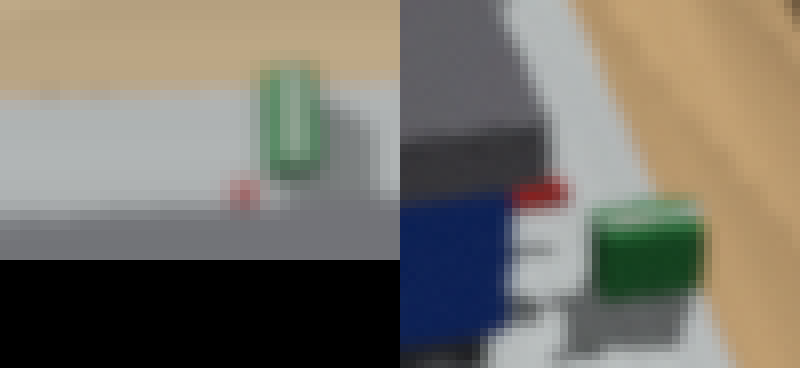

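```bash
python3 - <<'E'
from g import *
c=np.array([.58225,.1546]); l=turn(c,13.3/6.366,vel=.12); print(l[-1,:3])
effector.grip(.5); p=readout.get_tool_pos(); ctrl.movel([p[0],p[1],.23],velocity=.2); print(readout.get_time())
T=[];Q=[]
for n in("top","side"):
    im=np.mean([vision.get_image(n)[0] for _ in range(4)],0); gap(im,n); T.append(im.astype(np.uint8))
    im,W,hsv=cloud(n); X,Y,Z=np.moveaxis(W,2,0)
    m=(Z>.100)&(Z<.118)&(Y<-.06)&(Y>-.24)&(X>.52)&(X<.67)&(hsv[...,1]<100)
    P=W[m]; A=np.c_[P[:,:2]-P[:,:2].mean(0),np.ones(len(P))]; print(n,np.linalg.lstsq(A,P[:,2],rcond=None)[0],rect(P))
a=T[0][178:204,345:385]; b=T[1][284:330,375:425]
cv2.imwrite("pics/c7.png",np.hstack([cv2.copyMakeBorder(cv2.resize(a,(400,260),interpolation=0),0,108,0,0,0),cv2.resize(b,(400,368),interpolation=0)])[...,::-1])
E
```

```text
[0.57050817 0.10610151 0.13260291]
36.4417
top px 374.5 196.1 8 [ 0.6705 -0.1419]
top px 373.5 189.4 70 [ 0.6881 -0.14  ]
top gap mm -1.2
top [0.00424536 0.00147003 0.10945752] (array([ 0.59753009, -0.14446216]), np.float32(1.6048771), [103.44409942626953, 132.75341796875])
side px 414.1 302.6 760 [ 0.7087 -0.1247]
side px 405.7 314.6 178 [ 0.6838 -0.1579]
side gap mm 32.1
side [0.00233283 0.00787324 0.10747433] (array([ 0.59602679, -0.14985896]), np.float32(1.6069688), [102.958251953125, 138.2702178955078])
```

View pics/c7.png

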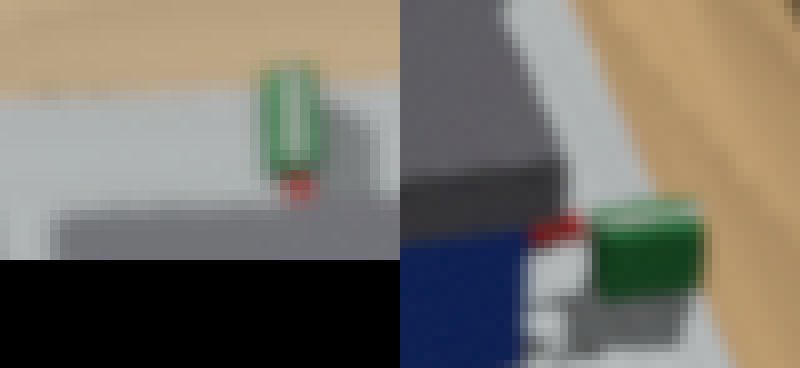

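```bash
python3 - <<'E'
from h import *
ctrl.hold(.3); print(readout.get_force(),readout.get_time()); print(ticket.close_job())
E
```

```text
[ 0.04649461 -0.73829127 -1.77214108] 37.2417
the job is handed in; nothing more can be done
None
```

The job is handed in at 37 s of the 69 s allowed. The lid is home on the tub and the pointer is at the white line. `close_job` gives no verdict, so this rests on my own checks.

**What I did**
- I cranked the tub out about two turns. That left it roughly 45 mm short of the mark.
- I gripped the grey lid by its bar and set it on the tub. It caught on the balls about 6 mm high, and I pressed it home with about 16 N.
- I cranked on in two stages, checking the remaining distance in between, then let go and lifted the gripper clear.

**Last checks**
- **Lid:** After pressing, the gripper height matched the fully-home value (0.1281 m). In the top camera, after the last crank, the plate's top face is at 109.5 mm (109 mm expected) and its tilt is under 0.005 rad.
- **Lid centring:** I compared lid and tub before pressing, and they agreed to about 1 mm.
- **Pointer:** The top camera puts it about 0.5 to 1 mm past the line. The side view agrees to about 1.5 mm, against the 4 mm allowed.

**Disagreements**
- **Side camera bias:** It reads 3 to 5 mm low along y and about 2 mm low in z compared with the top camera, so I used it only to compare one thing with another.
- **Side colour measurement:** My automatic pointer-gap figure for the side camera (32 mm) was wrong because it picked up wood-coloured pixels. I read that view by eye instead.

The glue bottle, carton and screwdriver were not part of any move. I did not measure them again at the end.

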